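Open the ratchet jaw of a sharpening-stone holder

ROBOT

A 6-joint arm with a two-finger parallel gripper is mounted at the origin on the work surface. World frame = base frame: x ahead of the robot, y to its left, z up, the work surface at z = 0. Lengths are in m, angles in rad, forces in N, time in s.
With the tool pointing down it reaches from about 0.35 to 0.775 m from the base axis. Payload 7.3 kg.
Tool frame: the origin (TCP) lies at the very end of the fingers, on their centre line; the grasp point (between the pads) lies 19 mm behind it; z points along the fingers, y is the line along which they close (so a half turn about z gives the same grasp; the last joint's range is limited). The gripper opens to 92 mm and grips with 3 to 60 N. Pads are 19 mm wide; open, the fingers measure 130 mm over their backs; the gripper's body (75 mm by 190 mm) begins 47 mm behind the grasp point.
Start: joints at [-1.375, 0.342, 1.524, -0, 1.275, -0.146], TCP at [0.176, -0.495, 0.227] pointing down, gripper open.
Joint ranges: [-2.53, 2.53], [-0.77, 2.02], [0.04, 2.7], [-1, 4.14], [0.28, 2.66], [-3.11, 3.11]. Speed limits (rad/s): [2.57, 2.57, 3.14, 3.14, 3.14, 3.14].

INTERFACE

Orientations are given as [roll, pitch, yaw] about the fixed x, y, z axes, in that order (R = Rz(yaw) Ry(pitch) Rx(roll)).
In Python, from cell import robot gives the robot as it stands. The module is installed in compiled form; this text tells all that it offers.
- The arm moves only by the tool arm_command, never from a script. Its argument "moves" is a list of rows, each a list of 3 entries, a list of its own where there are three numbers: the shift along the tool's x, y, z in m, then the turn, a rotation vector about the tool's x, y, z in rad, then the finger opening in m, from 0 to 0.0918. In form: [[[dx, dy, dz], [ax, ay, az], claw], ...]. A call has exactly 5 rows; each row is the pose to reach, as a shift and turn from the pose commanded when the call began, along the tool's axes at that moment; what a row does not reach only later rows make up. A row lasts 1/10 s, in which the tool goes at most 50 mm and 8.59 degrees, less where a joint would pass 70% of its speed; a pose out of reach is approached as far as the arm can. A call with a gripper value outside its range is refused whole. The fingers move at their own pace and stop on an object; "squeeze" is the grip in N (left out, the last holds). Time passes only in rows, so rows that repeat a pose let the fingers close, or fill a call up. It gives the time, the measured TCP pose, the force, the opening and the grip force at its end, in the units of the state.
- robot.observe(): the state, without advancing time (a new reading comes with each control period).
- robot.read_camera(name): name is "scene" or "side" or "wrist"; returns the picture (384x512x3 uint8, red, green, blue); there is no depth.
- robot.camera_model(name): a dict with "fx", "fy", "cx", "cy" (pixels), "R" (3x3) and "t" (3): a world point X has camera coordinates R X + t. Camera axes: x right, y down, z forward; pixel columns grow to the right and rows downward; lengths in m; the calibration is good to about 2 mm. A picture is of the moment at which its call begins: read the wrist's pose just before it. camera_model takes no time and is no camera call; for the wrist camera it gives the pose at the moment of the call.
- robot.hand_in(): hands the job in; it is judged then, once.
The state is a dict: "time": time; "qpos": joint angles; "qvel": joint speeds; "joint_efforts": joint torques, N m; "tool_pos": TCP position; "tool_rot": TCP orientation; "contact_force": force on the tool from outside, world axes, zero at the start; "torque": the same for the moment, N m; "opening": finger opening in m; "grip_force": force on a finger pad.
Only numpy, scipy, OpenCV 4.12 (cv2) and the standard library are available. Lean on these libraries where they do the work, as an engineer would, in place of code of your own. Each camera call takes 0.05 s, during which the arm holds its last target. There are 200 camera calls.

TASK

Open up the sharpening-stone holder so that its short stone is free: press the thumb pad of the ratchet release on the sliding jaw down with a fingertip and, keeping it down, push the jaw back along its bar, away from the stone, all the way to the end stop; then let go so that the pad springs up. Only press and push: pick nothing up, and leave the stone and everything else on the bench where it lies.

Things in the scene. Friction and masses are not known exactly. Their poses are not given: they have to be found in the camera images.
- holder: The sharpening-stone holder, screwed to the bench: a wooden base 360 x 80 x 18 mm, on it a toothed steel bar 30 mm wide whose top is 40 mm above the bench. Origin: centre of the underside of the base, on the bench; x runs along the bar from the fixed jaw (grey block at x = -165 to -145 mm, 58 mm high) to the end stop (grey block at x = 167 to 179 mm, 52 mm high); z is up. The sliding jaw moves along +x to open.
- jaw (a joint): How far the sliding jaw (grey carriage 72 mm long in x, 60 mm wide, about 0.35 kg) has been pushed back along the bar, m: 0 nearest the fixed jaw, 0.115 against the end stop. At value q it occupies holder x from -20 mm + q to 52 mm + q. Rising = opening = along holder +x. The ratchet lets it click towards the fixed jaw but locks it against opening after at most 12 mm of play, unless the release is held down. When released it slides with about 2 N of friction.
- release (a joint): How far the thumb pad of the ratchet release is pressed down, m: 0 = fully up, 0.009 = fully down on its stop. A spring pushes it up (2.5 N at the top, 5.6 N at the bottom). The ratchet is free when it is pressed by more than 0.0055. Untouched it reads 0 to 0.0055, depending on whether its pawl sits between two teeth or under one; in the last 5 mm before the end stop there are no teeth and it comes up to 0. It travels with the sliding jaw.
- pad_top (a point): Centre of the top face of the thumb pad: a dark ribbed steel plate 36 mm (along holder x) x 44 mm (across) on top of the sliding jaw. Its top is 66 mm above the bench when fully up and 57 mm when fully down; it is the highest part of the jaw apart from the wall. The pad's centre lies 34 mm behind the jaw's front face; the front of the jaw is 55 mm high.
- jaw_wall (a point): The upright wall at the back of the sliding jaw, just beyond the pad (20 mm from the pad's centre along holder +x): 56 mm wide, 18 mm thick, top 85 mm above the bench. A fingertip on the pad can push against it. This point is the top edge of the wall's face on the pad's side, mid width.
- short_stone_mid (a point): Centre of the short sharpening stone, 110 x 38 x 20 mm, lying lengthwise on the bar between the fixed jaw and the sliding jaw, its top 60 mm above the bench. Stays where it is.
- long_stone_mid (a point): Centre of a loose dark stone 200 x 50 x 25 mm lying on the bench beyond the holder. A bystander.
- screwdriver_grip (a point): Handle of a screwdriver with a wooden handle, lying on the bench beside the holder. A bystander.
- oil_can_mid (a point): Centre of a small upright steel can, 48 mm across, 95 mm high. A bystander.
- jar_mid (a point): Centre of a small upright amber jar, 52 mm across, 65 mm high. A bystander.
- spanner_grip (a point): Handle of a steel spanner lying on the bench. A bystander.
- brush_grip (a point): Handle of a bench brush lying on the bench. A bystander.
- collar_mid (a point): Centre of a steel ring, 44 mm across, 14 mm high, lying on the bench. A bystander.

How it is judged:
On the way, in this order (a step that is already met when the one before it is completed fails the run):
1. the release is pressed down while the jaw is still short of its end stop (value of joint release above 0.0065 m and value of joint jaw below 0.09 m), for 0.1 s.
2. the jaw is pushed back to its end stop (value of joint jaw above 0.11 m), for 0.1 s.
At the end, for the whole second after the job is handed in: The sliding jaw rests within 5 mm of its end stop (jaw above 0.110), the release pad is up again (below 0.003), the short stone still lies in the holder within 10 mm of where it was, and every bystander lies within 20 mm of where it was (value of joint jaw above 0.11 m and value of joint release below 0.003 m and velocity of joint jaw between -0.005 and 0.005 m/s and distance of short_stone_mid from where it was at the start of the episode below 0.01 m and height (world z) of short_stone_mid below 0.055 m and distance of each of long_stone_mid, screwdriver_grip, oil_can_mid, jar_mid, spanner_grip, brush_grip, collar_mid from where it was at the start of the episode below 0.02 m); the robot touches nothing.
It fails at once if the short stone is lifted, or shifted by more than 10 mm (distance of short_stone_mid from where it was at the start of the episode above 0.01 m or height (world z) of short_stone_mid above 0.058 m).
It fails at once if a bystander on the bench is lifted, or shifted by more than 20 mm (distance of any of long_stone_mid, screwdriver_grip, oil_can_mid, jar_mid, spanner_grip, brush_grip, collar_mid from where it was at the start of the episode above 0.02 m).
It also fails if it takes over 38 s, if anything falls off the work surface, if the arm or the gripper's body presses on something with over 40 N, if the wrist force passes 120 N, or if a joint passes its speed limit or range.

## Working session

There is one attempt and no reset: what is moved stays moved. The work goes in short steps, Python scripts to look and compute and a tool call to move; the robot and the scene stay as the last step left them, time stands still between calls to the robot, and variables do not carry over. Pictures are saved under pics/ and viewed, at most 10 in all, crops included, and the job is handed in when it is done.

Besides the shell and the picture viewer there is one more tool, called after "Emit:" by a JSON object that holds its "api" and its "payload". arm_command: Moves the arm, as the interface text tells. Its arguments: {"type":"object","properties":{"moves":{"type":"array"},"squeeze":{"type":"number"}},"required":["moves"]}

```bash
mkdir -p pics; python3 - <<'E'
from cell import robot
import cv2,numpy as np
a=[robot.read_camera(n) for n in("scene","side")]
for n,i in zip(("scene","side"),a): cv2.imwrite(f"pics/{n}0.png",i[:,:,::-1])
for n in("scene","side"):
    m=robot.camera_model(n);print(n,m)
s=robot.observe();print(s)
E
```

```text
scene {'fx': 352.77261448964646, 'fy': 352.77261448964646, 'cx': 256.92833010227844, 'cy': 191.87591973206608, 'R': array([[-0.71866273,  0.69525284, -0.01213994],
       [ 0.4993678 ,  0.50387541, -0.70479882],
       [-0.48389636, -0.51257494, -0.70930335]]), 't': array([ 0.38302436, -0.21859491,  1.57971131])}
side {'fx': 439.80091659480667, 'fy': 439.80091659480667, 'cx': 255.17655760851457, 'cy': 190.47895150507546, 'R': array([[ 0.94990856, -0.31252644, -0.00097325],
       [-0.18925085, -0.57273472, -0.7975958 ],
       [ 0.24871236,  0.75782727, -0.60319151]]), 't': array([-0.51348203,  0.16699962,  1.26253452])}
{'time': 0.1, 'qpos': array([-1.37501507e+00,  3.42702034e-01,  1.52488481e+00,  4.78771731e-06,
        1.27536288e+00, -1.46013352e-01]), 'qvel': array([-0.00032626,  0.00023976, -0.00172779, -0.00074491,  0.00014465,
        0.00185442]), 'joint_efforts': array([ 2.54863247e-03, -4.32007456e+01, -2.44692492e+01,  7.21649034e-02,
        5.26520493e-02, -3.55008660e-05]), 'tool_pos': array([ 0.17591871, -0.49429424,  0.22610182]), 'tool_rot': array([-3.14025069e+00, -2.01976954e-04,  3.41793073e-01]), 'contact_force': array([-0.17715258, -0.11053685,  1.24145102]), 'torque': array([-0.00834439, -0.00962192,  0.0573532 ]), 'grip_force': 0.0, 'opening': 0.09220791726332188}
```

View pics/scene0.png

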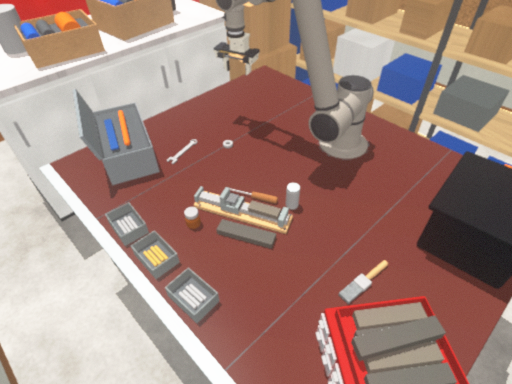

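View pics/side0.png

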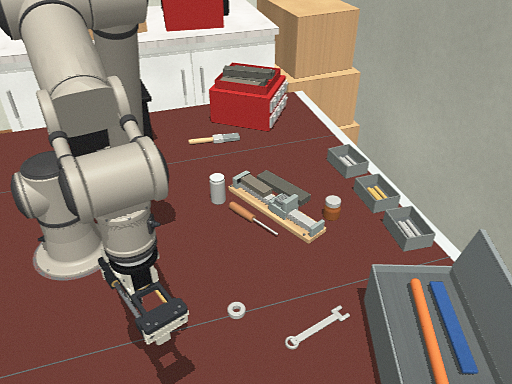

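The scene view shows the holder at about (195–292, 190–228), with its end stop on the left. In the side view it spans (230–325, 172–240), with the end stop at about (318,217). I'll enlarge both.

```bash
python3 - <<'E'
import cv2,numpy as np
a=cv2.imread("pics/side0.png")[160:250,220:340]
b=cv2.imread("pics/scene0.png")[175:250,180:310]
f=lambda i:cv2.resize(i,(780,int(780*i.shape[0]/i.shape[1])),interpolation=cv2.INTER_CUBIC)
cv2.imwrite("pics/sideC.png",f(a));cv2.imwrite("pics/sceneC.png",f(b))
E
```

```text
(no output)
```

View pics/sideC.png

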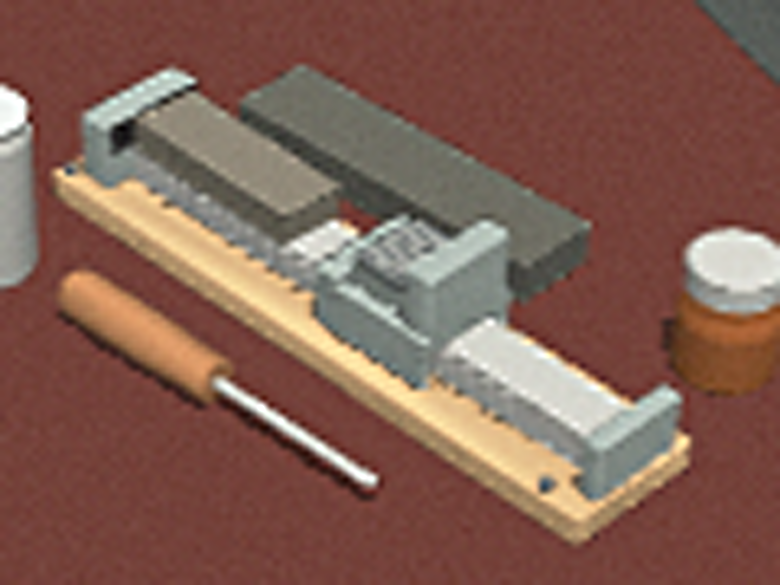

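View pics/sceneC.png

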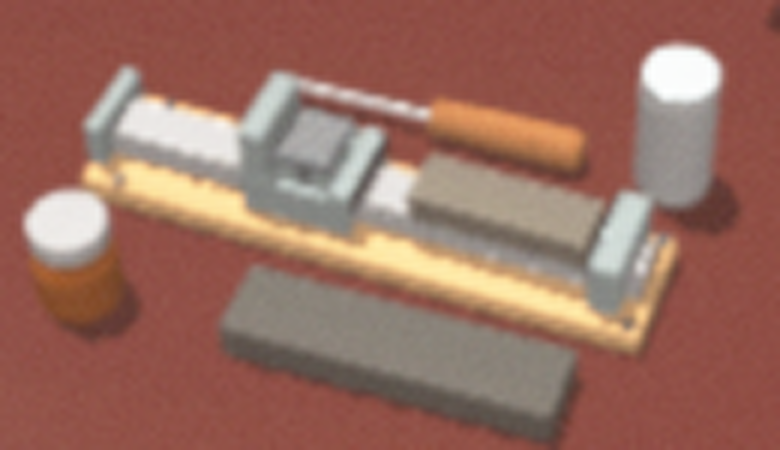

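Both crops show the fixed jaw beside the oil can, the ribbed pad in front of the wall (side crop ≈ (400,243), scene crop ≈ (315,138)), and the end stop near the jar. I'll cast rays through the top-face centres.

```bash
cat > h.py <<'E'
import numpy as np
from cell import robot
def onplane(n,u,v,z,m=None):
    m=m or robot.camera_model(n)
    d=m["R"].T@np.array([(u-m["cx"])/m["fx"],(v-m["cy"])/m["fy"],1]);c=-m["R"].T@m["t"]
    return c+d*(z-c[2])/d[2]
E
python3 - <<'E'
from h import *
P={"side":dict(fix=(140,98),end=(635,416),wall=(460,254),pad=(400,243)),"scene":dict(fix=(628,222),end=(117,96),wall=(270,105),pad=(315,138))}
Z=dict(fix=.058,end=.052,wall=.085,pad=.065)
for n,(s,ox,oy) in dict(side=(6.5,220,160),scene=(6,180,175)).items():
    q={k:onplane(n,ox+(u+.5)/s-.5,oy+(v+.5)/s-.5,Z[k]) for k,(u,v) in P[n].items()}
    d=(q["end"]-q["fix"])[:2];L=np.hypot(*d);e=d/L
    print(n,{k:v.round(4) for k,v in q.items()},"len",L,"yaw",np.degrees(np.arctan2(d[1],d[0])),
     {k:((q[k][:2]-q["fix"][:2])@e-.155).round(4) for k in("wall","pad")})
E
```

```text
side {'fix': array([0.5331, 0.1261, 0.058 ]), 'end': array([ 0.6733, -0.1702,  0.052 ]), 'wall': array([ 0.6258, -0.0761,  0.085 ]), 'pad': array([ 0.6125, -0.036 ,  0.065 ])} len 0.3277796819940914 yaw -64.67165691525696 {'wall': np.float64(0.0674), 'pad': np.float64(0.0255)}
scene {'fix': array([0.5256, 0.1291, 0.058 ]), 'end': array([ 0.6691, -0.166 ,  0.052 ]), 'wall': array([ 0.6265, -0.0667,  0.085 ]), 'pad': array([ 0.6136, -0.043 ,  0.065 ])} len 0.3281105530377732 yaw -64.07430593193993 {'wall': np.float64(0.0652), 'pad': np.float64(0.0382)}
```

Jaw value is about 0.023 and the pad is near (0.613, -0.046). The bar yaw is about -64.4°. I'll go above it with the gripper closed and tool x along the bar.

Emit:
{"api": "arm_command", "payload": {"moves": [[[0.04, -0.02, 0.005], [0, 0, -0.12], 0.0], [[0.08, -0.04, 0.01], [0, 0, -0.24], 0.0], [[0.12, -0.06, 0.015], [0, 0, -0.36], 0.0], [[0.16, -0.08, 0.02], [0, 0, -0.48], 0.0], [[0.2, -0.1, 0.025], [0, 0, -0.6], 0.0]], "squeeze": 10}}

```text
time: 0.6
tool_pos: [0.3317, -0.3318, 0.2013]
tool_rot: [-3.141, -0.0, 0.946]
contact_force: [0.8, -0.9, -0.1]
opening: 0.0563
grip_force: 0.0
```

```bash
cat >> h.py <<'E'
from scipy.spatial.transform import Rotation as Ro
def rel(x,y,z,yaw=2.018):
    s=robot.observe();A=Ro.from_euler("xyz",s["tool_rot"]);B=Ro.from_euler("xyz",[np.pi,0,yaw])
    print("t",s["time"],"tcp",s["tool_pos"].round(4),s["tool_rot"].round(3),"F",s["contact_force"].round(1),"open",round(s["opening"],4))
    print("shift",A.inv().apply(np.array([x,y,z])-s["tool_pos"]).round(4),"turn",(A.inv()*B).as_rotvec().round(3))
E
python3 -c "
from h import *
rel(.6126,-.046,.156)"
```

```text
t 0.6 tcp [ 0.3317 -0.3318  0.2013] [-3.141 -0.     0.946] F [ 0.8 -0.9 -0.1] open 0.0563
shift [0.3961 0.0608 0.0454] turn [-0.    -0.    -1.072]
```

Emit:
{"api": "arm_command", "payload": {"moves": [[[0.04, 0.006, 0.005], [0, 0, -0.12], 0.0], [[0.08, 0.012, 0.01], [0, 0, -0.24], 0.0], [[0.12, 0.018, 0.015], [0, 0, -0.36], 0.0], [[0.16, 0.024, 0.02], [0, 0, -0.48], 0.0], [[0.2, 0.03, 0.025], [0, 0, -0.6], 0.0]]}}

```text
time: 1.1
tool_pos: [0.4737, -0.1878, 0.1763]
tool_rot: [-3.141, -0.0, 1.547]
contact_force: [-0.1, -0.6, -0.9]
opening: 0.0162
grip_force: 0.0
```

```bash
python3 -c "
from h import *
rel(.6126,-.046,.156)"
```

```text
t 1.1 tcp [ 0.4737 -0.1878  0.1763] [-3.141 -0.     1.547] F [-0.1 -0.6 -0.9] open 0.0162
shift [0.1451 0.1355 0.0202] turn [-0.    -0.    -0.471]
```

Emit:
{"api": "arm_command", "payload": {"moves": [[[0.036, 0.034, 0.005], [0, 0, -0.12], 0.0], [[0.072, 0.068, 0.01], [0, 0, -0.24], 0.0], [[0.108, 0.102, 0.015], [0, 0, -0.36], 0.0], [[0.145, 0.135, 0.02], [0, 0, -0.471], 0.0], [[0.145, 0.135, 0.02], [0, 0, -0.471], 0.0]]}}

```text
time: 1.6
tool_pos: [0.6143, -0.0434, 0.1548]
tool_rot: [3.141, -0.002, 2.021]
contact_force: [0.3, -0.0, -0.1]
opening: 0.0004
grip_force: 0.0
```

```bash
python3 - <<'E'
from h import *
import cv2,json
m=robot.camera_model("wrist");i=robot.read_camera("wrist");cv2.imwrite("pics/w1.png",i[:,:,::-1])
np.savez("w1.npz",**m)
cv2.imwrite("pics/side1.png",robot.read_camera("side")[:,:,::-1])
rel(.6126,-.046,.09)
E
```

```text
t 1.7 tcp [ 0.6118 -0.0473  0.1556] [-3.140e+00 -1.000e-03  2.014e+00] F [-0.1 -0.7 -0.5] open 0.0006
shift [0.0007 0.0014 0.0656] turn [-0.002 -0.001 -0.004]
```

View pics/w1.png

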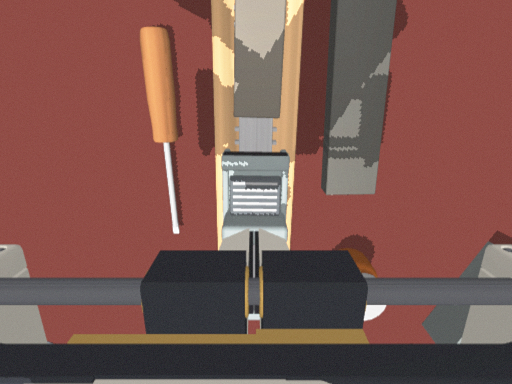

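The wrist view shows the jaw centred at u≈255, the ribbed pad at about (231–280, 180–215), the wall at v≈218–237 and the jaw front at v≈153.

```bash
python3 - <<'E'
from h import *
m=dict(np.load("w1.npz"));print("cam",(-m["R"].T@m["t"]).round(3),"fwd",m["R"][2].round(2))
o=np.array([.5294,.1276]);y=np.radians(-64.4);e=np.array([np.cos(y),np.sin(y)]);n=np.array([-e[1],e[0]])
for k,u,v,z in[("padC",255,197,.064),("padfront",255,180,.064),("padback",255,215,.064),("front",255,153,.055),("wallL",222,235,.085),("wallR",288,235,.085),("walltop218",255,218,.085),("stoneL",236,116,.06),("stoneR",281,116,.06),("baseL",215,150,.018),("baseR",298,150,.018),("baseL",213,20,.018),("baseR",302,20,.018)]:
    p=onplane("",u,v,z,m);d=p[:2]-o;print(k,p.round(4),"hx",round(d@e-.155,4),"hy",round(d@n,4))
import cv2
i=cv2.imread("pics/w1.png")[140:260,200:310];cv2.imwrite("pics/w1c.png",cv2.resize(i,None,fx=5,fy=5,interpolation=2))
E
```

```text
cam [0.578 0.031 0.313] fwd [ 0.14 -0.28 -0.95]
padC [ 0.6165 -0.0454  0.064 ] hx 0.0386 hy 0.0038
padfront [ 0.6097 -0.0315  0.064 ] hx 0.0232 hy 0.0037
padback [ 0.6239 -0.0606  0.064 ] hx 0.0556 hy 0.0039
front [ 0.6003 -0.0119  0.055 ] hx 0.0015 hy 0.0037
wallL [ 0.603  -0.0811  0.085 ] hx 0.065 hy -0.0238
wallR [ 0.6527 -0.0571  0.085 ] hx 0.0649 hy 0.0313
walltop218 [ 0.6211 -0.0553  0.085 ] hx 0.0496 hy 0.0037
stoneL [0.5726 0.0096 0.06  ] hx -0.0299 hy -0.012
stoneR [0.6057 0.0256 0.06  ] hx -0.03 hy 0.0247
baseL [ 0.5668 -0.0326  0.018 ] hx 0.0056 hy -0.0355
baseR [0.6404 0.0029 0.018 ] hx 0.0054 hy 0.0463
baseL [0.5199 0.0709 0.018 ] hx -0.108 hy -0.0331
baseR [0.5895 0.1046 0.018 ] hx -0.1082 hy 0.0442
```

View pics/w1c.png

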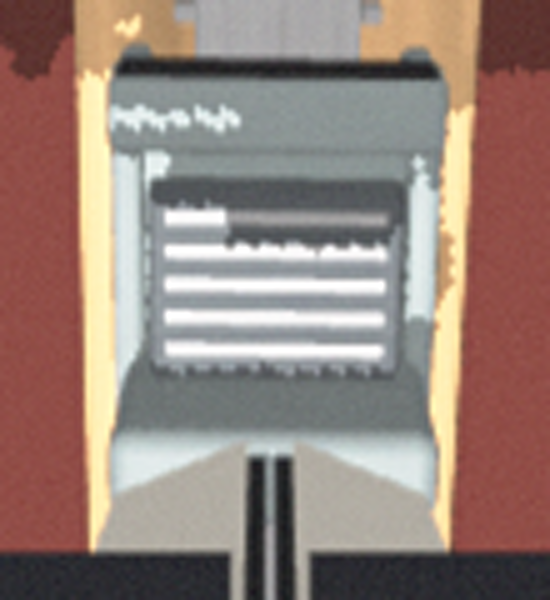

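Pad centre is at hx≈0.037 and hy≈0.0045. I'll move just above the pad at hx 0.040, then descend.

```bash
python3 -c "
from h import *
rel(.6178,-.0464,.075)"
```

```text
t 1.7 tcp [ 0.6118 -0.0473  0.1556] [-3.140e+00 -1.000e-03  2.014e+00] F [-0.1 -0.7 -0.5] open 0.0006
shift [-0.0019  0.006   0.0805] turn [-0.002 -0.001 -0.004]
```

Emit:
{"api": "arm_command", "payload": {"moves": [[[-0.002, 0.006, 0.025], [0, 0, -0.004], 0.0], [[-0.002, 0.006, 0.05], [0, 0, -0.004], 0.0], [[-0.002, 0.006, 0.07], [0, 0, -0.004], 0.0], [[-0.002, 0.006, 0.08], [0, 0, -0.004], 0.0], [[-0.002, 0.006, 0.08], [0, 0, -0.004], 0.0]]}}

```text
time: 2.2
tool_pos: [0.6169, -0.0485, 0.0757]
tool_rot: [-3.139, -0.001, 2.015]
contact_force: [0.2, -0.4, 0.7]
opening: 0.0005
grip_force: 0.0
```

```bash
python3 - <<'E'
from h import *
import cv2
robot.read_camera("wrist")
rel(.6178,-.0464,.057)
i=robot.read_camera("side")[160:250,220:340,::-1];cv2.imwrite("pics/s2.png",cv2.resize(i,(780,585),interpolation=2))
rel(.6178,-.0464,.057)
E
```

```text
t 2.25 tcp [ 0.6178 -0.0485  0.0769] [-3.141 -0.     2.015] F [ 0.3  0.6 -0.2] open 0.0009
shift [0.0019 0.0009 0.0199] turn [-0.001 -0.    -0.003]
t 2.3 tcp [ 0.6185 -0.0483  0.0777] [3.141e+00 1.000e-03 2.016e+00] F [-0.2 -0.1  0.6] open 0.0007
shift [0.002  0.0002 0.0207] turn [ 0.001  0.001 -0.002]
```

View pics/s2.png

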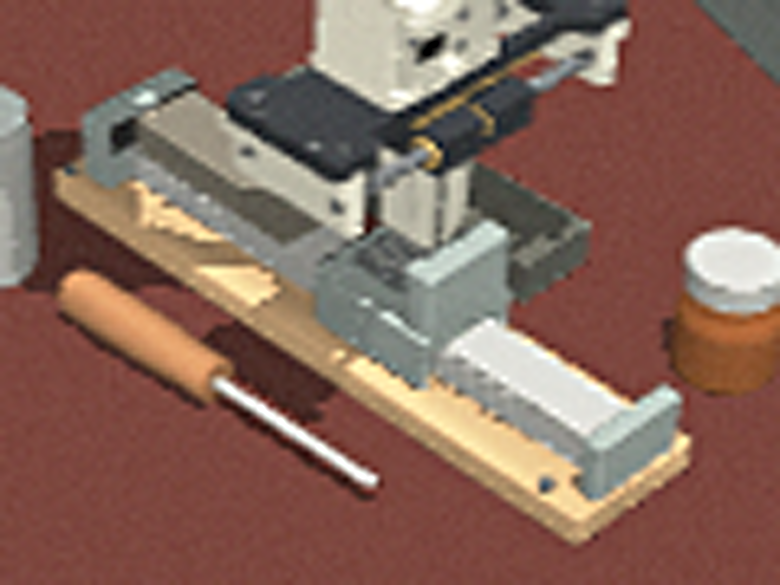

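The side view shows the closed fingers over the pad in front of the wall (crop ≈ (425,240)). Now I'll press down.

Emit:
{"api": "arm_command", "payload": {"moves": [[[0, 0, 0.008], [0, 0, 0], 0.0], [[0, 0, 0.012], [0, 0, 0], 0.0], [[0, 0, 0.015], [0, 0, 0], 0.0], [[0, 0, 0.0175], [0, 0, 0], 0.0], [[0, 0, 0.019], [0, 0, 0], 0.0]]}}

```text
time: 2.8
tool_pos: [0.6187, -0.0478, 0.0581]
tool_rot: [3.141, 0.001, 2.017]
contact_force: [0.3, -1.6, 5.6]
opening: 0.0006
grip_force: 2.4
```

Emit:
{"api": "arm_command", "payload": {"moves": [[[0, 0, 0.001], [0, 0, 0], 0.0], [[0, 0, 0.0015], [0, 0, 0], 0.0], [[0, 0, 0.0015], [0, 0, 0], 0.0], [[0, 0, 0.0015], [0, 0, 0], 0.0], [[0, 0, 0.0015], [0, 0, 0], 0.0]]}}

```text
time: 3.3
tool_pos: [0.6187, -0.0478, 0.0572]
tool_rot: [3.141, 0.001, 2.017]
contact_force: [-0.8, -1.3, 8.0]
opening: 0.0007
grip_force: 4.0
```

It's on its stop. Now I'll push towards the end stop.

Emit:
{"api": "arm_command", "payload": {"moves": [[[-0.004, 0, 0], [0, 0, 0], 0.0], [[-0.008, 0, 0], [0, 0, 0], 0.0], [[-0.012, 0, 0], [0, 0, 0], 0.0], [[-0.016, 0, 0], [0, 0, 0], 0.0], [[-0.02, 0, 0], [0, 0, 0], 0.0]]}}

```text
time: 3.8
tool_pos: [0.6269, -0.0652, 0.0571]
tool_rot: [3.141, -0.0, 2.017]
contact_force: [-2.0, 2.2, 9.1]
opening: 0.0006
grip_force: 4.6
```

Emit:
{"api": "arm_command", "payload": {"moves": [[[-0.005, 0, 0], [0, 0, 0], 0.0], [[-0.01, 0, 0], [0, 0, 0], 0.0], [[-0.015, 0, 0], [0, 0, 0], 0.0], [[-0.02, 0, 0], [0, 0, 0], 0.0], [[-0.025, 0, 0], [0, 0, 0], 0.0]]}}

```text
time: 4.3
tool_pos: [0.6375, -0.0878, 0.0571]
tool_rot: [-3.141, -0.001, 2.017]
contact_force: [-3.5, 0.4, 9.2]
opening: 0.0008
grip_force: 4.7
```

Emit:
{"api": "arm_command", "payload": {"moves": [[[-0.005, 0, 0], [0, 0, 0], 0.0], [[-0.01, 0, 0], [0, 0, 0], 0.0], [[-0.015, 0, 0], [0, 0, 0], 0.0], [[-0.02, 0, 0], [0, 0, 0], 0.0], [[-0.025, 0, 0], [0, 0, 0], 0.0]]}}

```text
time: 4.8
tool_pos: [0.6481, -0.1104, 0.0571]
tool_rot: [-3.141, -0.001, 2.017]
contact_force: [-4.0, 0.1, 9.1]
opening: 0.0005
grip_force: 4.8
```

Emit:
{"api": "arm_command", "payload": {"moves": [[[-0.005, 0, 0], [0, 0, 0], 0.0], [[-0.01, 0, 0], [0, 0, 0], 0.0], [[-0.014, 0, 0], [0, 0, 0], 0.0], [[-0.018, 0, 0], [0, 0, 0], 0.0], [[-0.021, 0, 0], [0, 0, 0], 0.0]]}}

```text
time: 5.3
tool_pos: [0.6571, -0.1295, 0.0571]
tool_rot: [-3.141, -0.001, 2.017]
contact_force: [-4.8, 0.3, 9.7]
opening: 0.0006
grip_force: 4.9
```

Emit:
{"api": "arm_command", "payload": {"moves": [[[-0.002, 0, 0], [0, 0, 0], 0.0], [[-0.004, 0, 0], [0, 0, 0], 0.0], [[-0.006, 0, 0], [0, 0, 0], 0.0], [[-0.007, 0, 0], [0, 0, 0], 0.0], [[-0.008, 0, 0], [0, 0, 0], 0.0]]}}

```text
time: 5.8
tool_pos: [0.66, -0.1345, 0.057]
tool_rot: [-3.141, -0.004, 2.017]
contact_force: [-6.7, 9.4, 12.0]
opening: 0.0007
grip_force: 7.5
```

Emit:
{"api": "arm_command", "payload": {"moves": [[[-0.001, 0, 0], [0, 0, 0], 0.0], [[-0.002, 0, 0], [0, 0, 0], 0.0], [[-0.002, 0, 0], [0, 0, 0], 0.0], [[-0.002, 0, 0], [0, 0, 0], 0.0], [[-0.002, 0, 0], [0, 0, 0], 0.0]]}}

```text
time: 6.3
tool_pos: [0.6599, -0.1345, 0.057]
tool_rot: [-3.14, -0.007, 2.018]
contact_force: [-9.3, 12.6, 14.0]
opening: 0.0004
grip_force: 9.6
```

```bash
python3 - <<'E'
from h import *
import cv2
i=robot.read_camera("side")[160:250,220:340,::-1];cv2.imwrite("pics/s3.png",cv2.resize(i,(780,585),interpolation=2))
E
```

```text
(no output)
```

View pics/s3.png

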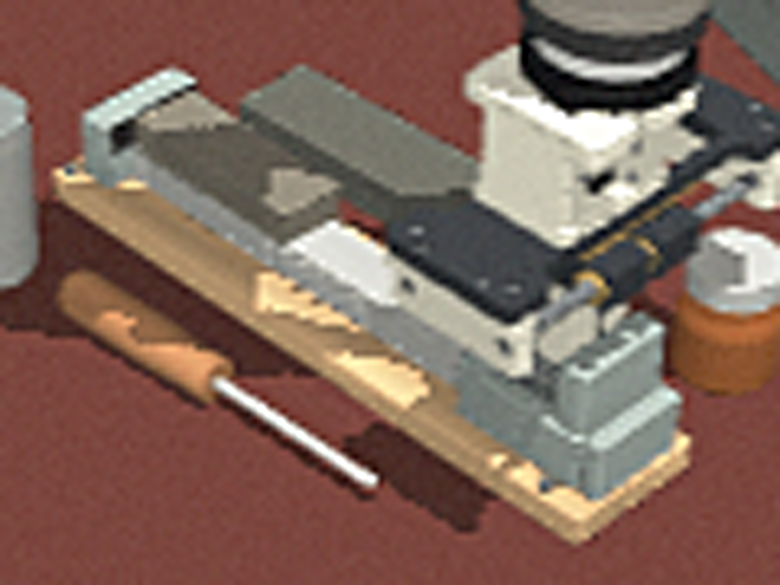

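The jaw's wall now sits against the end stop (crop ≈ (620,400)), and the stone and bystanders are undisturbed. I'll lift straight up.

Emit:
{"api": "arm_command", "payload": {"moves": [[[0, 0, -0.005], [0, 0, 0], 0.0], [[0, 0, -0.01], [0, 0, 0], 0.0], [[0, 0, -0.017], [0, 0, 0], 0.0], [[0.004, 0, -0.03], [0, 0, 0], 0.0], [[0.006, 0, -0.05], [0, 0, 0], 0.0]]}}

```text
time: 6.85
tool_pos: [0.6583, -0.1325, 0.1052]
tool_rot: [-3.139, -0.002, 2.017]
contact_force: [0.6, -0.2, 0.6]
opening: 0.0006
grip_force: 0.0
```

Emit:
{"api": "arm_command", "payload": {"moves": [[[0, 0, -0.02], [0, 0, 0], 0.0], [[0, 0, -0.05], [0, 0, 0], 0.0], [[0, 0, -0.08], [0, 0, 0], 0.0], [[0, 0, -0.1], [0, 0, 0], 0.0], [[0, 0, -0.1], [0, 0, 0], 0.0]]}}

```text
time: 7.35
tool_pos: [0.6608, -0.1337, 0.2105]
tool_rot: [3.136, 0.005, 2.017]
contact_force: [0.8, 1.3, 0.2]
opening: 0.0007
grip_force: 0.0
```

```bash
python3 - <<'E'
from h import *
import cv2
i=robot.read_camera("side")[160:250,220:340,::-1];cv2.imwrite("pics/s4.png",cv2.resize(i,(780,585),interpolation=2))
rel(.66,-.13,.2)
E
```

```text
t 7.4 tcp [ 0.6599 -0.1334  0.208 ] [3.139e+00 3.000e-03 2.017e+00] F [-0.6 -0.  -1.6] open 0.0002
shift [0.0031 0.0016 0.008 ] turn [ 0.003  0.003 -0.001]
```

View pics/s4.png

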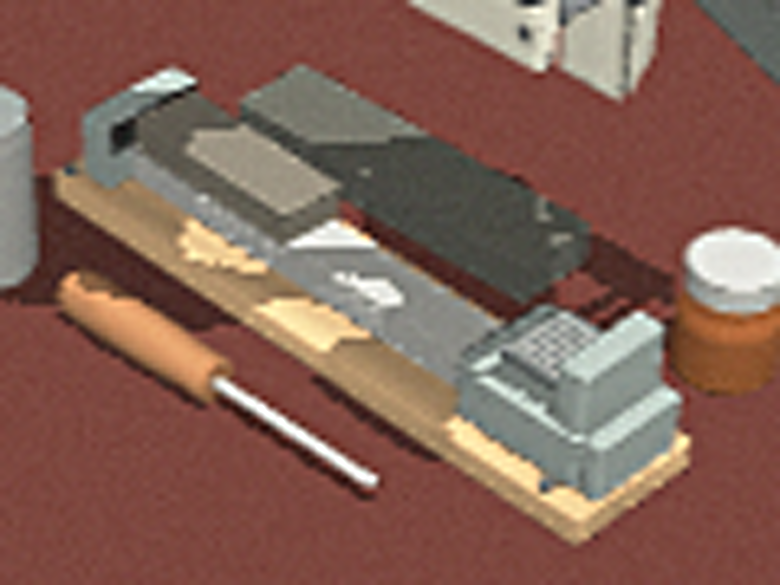

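The jaw rests against the end stop with its pad up at about (545,340), and everything else is in place.

```bash
python3 -c "
from cell import robot
print(robot.hand_in())"
```

```text
the job is handed in; nothing more can be done
None
```

The job is handed in: the sliding jaw is against its end stop, the release pad is up, and the last camera view shows the short stone and nearby bystanders undisturbed; the hand-in returned no verdict.

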